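# Close the loaded drawer of a light-curing unit and start it

## Robot

A 7-joint arm with a two-finger parallel gripper is mounted at the origin on a cart in front of the work surface, level with it; the furniture and walls round the work are solid. World frame = base frame: x ahead of the robot, y to its left, z up, the work surface at z = 0. Lengths are in mm, angles in rad, forces in N, time in s.
With the tool pointing down it reaches from about 400 to 875 mm from the base axis. Payload 19.3 kg.
Tool frame: the origin (TCP) lies at the very end of the fingers, on their centre line; the grasp point (between the pads) lies 19 mm behind it (grip_point_offset is the z of the grasp point in the tool frame, in mm); z points along the fingers, y is the line along which they close (so a half turn about z gives the same grasp; the last joint's range is limited). The gripper opens to 85 mm and grips with 20 to 120 N. Pads are 22 mm wide; open, the fingers measure 114 mm over their backs; the gripper's body (76 mm by 85 mm) begins 54 mm behind the grasp point. The pads swing forward as they close: fully open they stand 13 mm farther back than shut.
Start: joints at [-1.313, 0.521, -0.036, 1.599, 0.021, 1.021, -0.113], TCP at [201.244, 591.706, 231.291] pointing down, gripper open.
Joint ranges: [-2.91, 2.91], [-0.3, 2.13], [-1.5, 1.42], [0.17, 2.43], [-1.26, 4.41], [0.16, 1.93], [-2.52, 2.52]. Speed limits (rad/s): [1.89, 1.89, 2.39, 2.39, 3.01, 3.01, 3.01].

## Interface

Orientations are given as a 3x3 rotation matrix whose columns are the frame's x, y, z axes.
In Python, from workcell import movep, movel, goto_joints, open_gripper, clamp, wait, inverse_kinematics, read_state, camera, PlanningError, finish_job, grip_point_offset gives the robot as it stands. Calls block until the motion is done:
- movep(position, orientation): joint-space move of the TCP to a pose.
- movel(position, frame=None, max_speed=150, guard=None): straight line of the TCP; frame=None keeps the orientation; max_speed is the mean speed in mm/s. With guard (N) it stops when the force on the tool has changed by that much, and returns True; else False.
- goto_joints(angles): joint-space move.
- open_gripper() and clamp(): open the fingers fully, or close them until they stop; the grip force is fixed at half the most.
- wait(seconds).
- inverse_kinematics(position, orientation): joint angles nearest the present ones, or None.
- read_state(): the state.
- camera(name): name is "scene" or "top" or "wrist"; returns a dict with "image" (400x640x3 uint8, blue, green, red), "range_z" (400x640 float32, mm along the optical axis (not along the pixel's ray), 0 where there is no reading), "fx", "fy", "cx", "cy" (pixels), "cam_to_world" (4x4, takes a point from camera to world coordinates). Camera axes: x right, y up, looking along -z (the intrinsics and any distortion apply to the point x, -y, -z); pixel columns grow to the right and rows downward; lengths in mm; the calibration is good to about 2 mm. A picture is of the moment at which its call begins.
A pose or a line that the arm cannot do raises PlanningError and nothing moves.
- finish_job(): hands the job in; it is judged then, once.
The state is a dict: "time": time; "qpos": joint angles; "qvel": joint speeds; "joint_efforts": joint torques, N m; "eef_pos": TCP position; "tool_rot": TCP orientation; "ft_force": force on the tool from outside, world axes, zero at the start; "torque": the same for the moment, N m; "finger_gap": finger opening in mm; "gripper_force": force on a finger pad.
Only numpy, scipy, OpenCV 4.12 (cv2) and the standard library are available. Lean on these libraries where they do the work, as an engineer would, in place of code of your own. Each camera call takes 0.05 s, during which the arm holds its last target. There are 200 camera calls.

## Task

The light-curing unit has two drawers standing open: one holds the plaster jaw model, the other the empty glass dish. With the fingertips, push the drawer with the model fully home, then press the start button on top of the unit directly above that drawer all the way down and let it come up again. Leave the other drawer, its button and everything nearby as they are, and do not touch or lift the model or the dish.

Things in the scene. Friction and masses are not known exactly. Their poses are not given: they have to be found in the camera images.
- curing_unit: White bench-top light-curing unit, fixed to the worktop, 130 (x) x 206 (y) x 86 mm high without buttons. Origin: centre of its underside on the worktop. Its own -x is the front, from which the two drawers come out; its own +y is 'left', seen from the front by the robot; z up. It stands at a different place and yaw each time. Two side-by-side drawers, centred 46 mm left and right of its middle.
- model: Loose plaster model of a jaw, off-white, 54 x 68 x 29 mm, lying teeth up in one of the two drawers (left or right changes). Origin: centre of its underside; z up. Not to be touched.
- dish: Loose white glass dish, 66 mm wide, 22 mm high, standing in the other drawer. Origin: centre of its underside; z up. Not to be touched.
- drawer_left (a joint): Slide of the left drawer (+y side of the unit), m: 0 is fully home, it grows as the drawer comes out of the front (along the unit's own -x); starts 0.075 to 0.1. It has a dead stop at 0, no latch or spring; about 2 N of friction holds it where it is left, plus light damping (4 N per m/s).
- drawer_left_face (a point): Centre of the outer face of the left drawer's flat grey front panel, 43 mm above the worktop, axes as the unit's. The panel is 88 mm wide (y), 62 mm high (12 to 74 mm above the worktop), 12 mm thick, without a handle; shut, its face stands 12 mm in front of the housing. Behind it the drawer's floor is 18 mm above the worktop and its side lips are 12 mm high.
- start_left (a joint): Travel of the left start button, m: 0 is up, 0.006 is fully down at its stop. A spring brings it back; fully down takes about 3.6 N.
- start_left_top (a point): Centre of the top of the left start button, a plain grey round cap 26 mm in diameter standing 12 mm above the unit's top, 98 mm above the worktop when up, above the left drawer, 33 mm behind the front edge of the housing. It is pressed straight down. The other button is 92 mm away.
- drawer_right (a joint): Slide of the right drawer (-y side of the unit), m: 0 is fully home, it grows as the drawer comes out of the front (along the unit's own -x); starts 0.075 to 0.1. It has a dead stop at 0, no latch or spring; about 2 N of friction holds it where it is left, plus light damping (4 N per m/s).
- drawer_right_face (a point): Centre of the outer face of the right drawer's flat grey front panel, 43 mm above the worktop, axes as the unit's. The panel is 88 mm wide (y), 62 mm high (12 to 74 mm above the worktop), 12 mm thick, without a handle; shut, its face stands 12 mm in front of the housing. Behind it the drawer's floor is 18 mm above the worktop and its side lips are 12 mm high.
- start_right (a joint): Travel of the right start button, m: 0 is up, 0.006 is fully down at its stop. A spring brings it back; fully down takes about 3.6 N.
- start_right_top (a point): Centre of the top of the right start button, a plain grey round cap 26 mm in diameter standing 12 mm above the unit's top, 98 mm above the worktop when up, above the right drawer, 33 mm behind the front edge of the housing. It is pressed straight down. The other button is 92 mm away.
- bur_block: Loose white block with burs, 32 x 64 x 50 mm, to the left of the work. Origin: centre of its underside. Leave alone.
- gloss_jar: Loose white screw-lid jar, 58 mm wide, 70 mm high, farther left. Origin: centre of its underside. Leave alone.
- base_former: Loose rubber base former, 64 x 72 x 24 mm, farthest left. Origin: centre of its underside. Leave alone.
Not all that is in view belongs to the job. There is more than one size of the curing_unit; the one meant has the size given above.

How it is judged (in metres and radians):
On the way, in this order (a step that is already met when the one before it is completed fails the run):
1. the drawer with the model is pushed home (((y of model in the frame of curing_unit above 0 m and value of joint drawer_left below 0.004 m) or (y of model in the frame of curing_unit below 0 m and value of joint drawer_right below 0.004 m))), for 0.2 s.
2. the start button above that drawer is pressed down (((y of model in the frame of curing_unit above 0 m and value of joint start_left above 0.0045 m) or (y of model in the frame of curing_unit below 0 m and value of joint start_right above 0.0045 m))), for 0.05 s.
At the end, for the whole second after the job is handed in: The drawer with the model is shut to within 4 mm, with the model lying flat in it inside the unit; the other drawer is within 12 mm of where it stood, with the dish standing upright in it; both start buttons are up again (within 1.5 mm) (((y of model in the frame of curing_unit above 0 m and value of joint drawer_left below 0.004 m and distance of drawer_right_face from where it was at the start of the episode below 0.012 m and value of joint each of start_left, start_right below 0.0015 m) or (y of model in the frame of curing_unit below 0 m and value of joint drawer_right below 0.004 m and distance of drawer_left_face from where it was at the start of the episode below 0.012 m and value of joint each of start_right, start_left below 0.0015 m)) and z of each of model, dish in the frame of curing_unit below 0.025 m and angle between each of model, dish's own z axis and vertical below 0.15 rad and linear speed of model below 0.02 m/s and x of model in the frame of curing_unit above -0.05 m); the robot touches nothing.
It fails at once if the drawer with the dish is moved more than 12 mm ((y of model in the frame of curing_unit above 0 m and distance of drawer_right_face from where it was at the start of the episode above 0.012 m) or (y of model in the frame of curing_unit below 0 m and distance of drawer_left_face from where it was at the start of the episode above 0.012 m)).
It fails at once if the start button above the dish's drawer is pressed ((y of model in the frame of curing_unit above 0 m and value of joint start_right above 0.003 m) or (y of model in the frame of curing_unit below 0 m and value of joint start_left above 0.003 m)).
It fails at once if the start button is pressed while its drawer is still open ((y of model in the frame of curing_unit above 0 m and value of joint start_left above 0.003 m and value of joint drawer_left above 0.008 m) or (y of model in the frame of curing_unit below 0 m and value of joint start_right above 0.003 m and value of joint drawer_right above 0.008 m)).
It fails at once if the model or the dish is touched or lifted (contact force between any of the fingers, the arm and model above 1 N or contact force between any of the fingers, the arm and dish above 1 N or z of any of model, dish in the frame of curing_unit above 0.035 m).
It fails at once if a thing standing nearby is moved more than 25 mm (distance of any of bur_block, gloss_jar, base_former from where it was at the start of the episode above 0.025 m).
It also fails if it takes over 37 s, if anything falls off the work surface, if the arm or the gripper's body presses on something with over 40 N, if the wrist force passes 120 N, or if a joint passes its speed limit or range.

## Working session

There is one attempt and no reset: what is moved stays moved. The work goes in short steps, each a Python script; the robot and the scene stay as the last script left them, time stands still between calls to the robot, and variables do not carry over. Pictures are saved under pics/ and viewed, at most 10 in all, crops included, and the job is handed in when it is done.

```bash
mkdir -p pics; cat > h.py <<'E'
import numpy as np, cv2
from workcell import *
def snap(n):
    c=camera(n); np.savez(f'{n}.npz',**c); return c
def cloud(c):
    c={k:c[k] for k in c}
    z=c['range_z']; v,u=np.mgrid[:z.shape[0],:z.shape[1]]
    P=np.stack([(u-c['cx'])/c['fx']*z,-(v-c['cy'])/c['fy']*z,-z,np.ones_like(z)],-1)
    W=(P@np.array(c['cam_to_world']).T)[...,:3]; W[z==0]=np.nan; return W
E
python3 - <<'E'
from h import *
for n in('scene','top'):
    c=snap(n); cv2.imwrite(f'pics/{n}.png',c['image']); print(n,c.keys())
print(read_state()['time'])
E
```

```text
scene dict_keys(['image', 'range_z', 'fx', 'fy', 'cx', 'cy', 'cam_to_world'])
top dict_keys(['image', 'range_z', 'fx', 'fy', 'cx', 'cy', 'cam_to_world'])
0.1
```

View pics/scene.png

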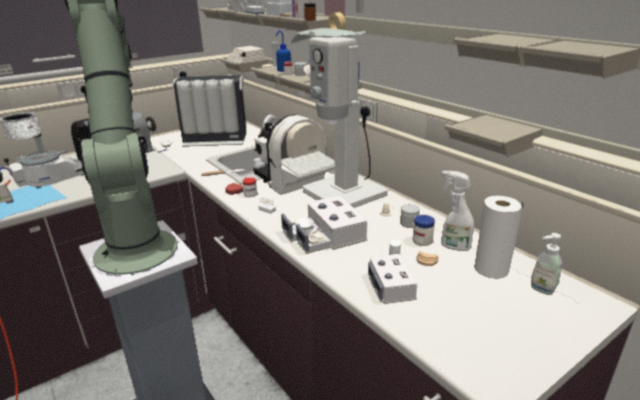

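View pics/top.png

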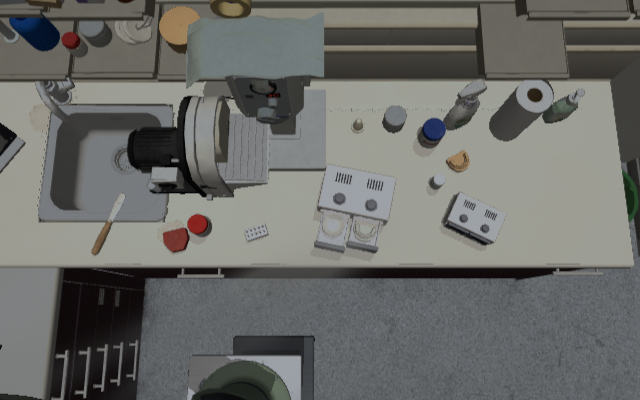

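Scene: the larger unit with open drawers is at about (337,220), and a smaller, shut decoy is at (392,278). Top: the unit is at (357,195), its drawers at (333,232) and (365,232), and the decoy at (475,217). I'll crop in close and get the geometry.

```bash
python3 - <<'E'
from h import *
c=np.load('top.npz'); W=cloud(c)
cv2.imwrite('pics/topcrop.png',cv2.resize(c['image'][155:265,300:420],None,fx=5.5,fy=5.5,interpolation=cv2.INTER_CUBIC)[:600])
for u,v in[(339,198),(371,204),(357,190),(333,232),(365,232),(330,246),(362,249),(355,255),(475,205),(257,232)]: print(u,v,W[v,u].round(0))
sub=np.zeros(W.shape[:2],bool); sub[155:265,300:420]=1
m=sub&(abs(W[...,2]-86)<5)
r=cv2.minAreaRect(W[m][:,:2].astype(np.float32)); print('top face',m.sum(),r,cv2.boxPoints(r).round(0).tolist(),np.median(W[m][:,2]))
print(c['cam_to_world'].round(2) , np.nanmedian(W[100:260,560:620,2]))
E
```

```text
339 198 [ 584. -268.   93.]
371 204 [ 567. -359.   93.]
357 190 [ 610. -320.   84.]
333 232 [ 497. -252.   31.]
365 232 [ 496. -345.   33.]
330 246 [ 450. -242.   72.]
362 249 [ 444. -334.   48.]
355 255 [ 433. -317.   -7.]
475 205 [ 571. -663.   60.]
257 232 [499. -27.  20.]
top face 2695 ((554.5328979492188, -308.7491455078125), (205.61663818359375, 232.80743408203125), 78.29784393310547) [[420.0, -386.0], [648.0, -433.0], [689.0, -232.0], [461.0, -184.0]] 85.37779784263739
[[-0.00000e+00  9.80000e-01 -2.10000e-01  2.68770e+02]
 [-1.00000e+00 -0.00000e+00 -0.00000e+00 -2.26210e+02]
 [-0.00000e+00  2.10000e-01  9.80000e-01  1.46016e+03]
 [ 0.00000e+00  0.00000e+00  0.00000e+00  1.00000e+00]] -1.161122162133097
```

View pics/topcrop.png

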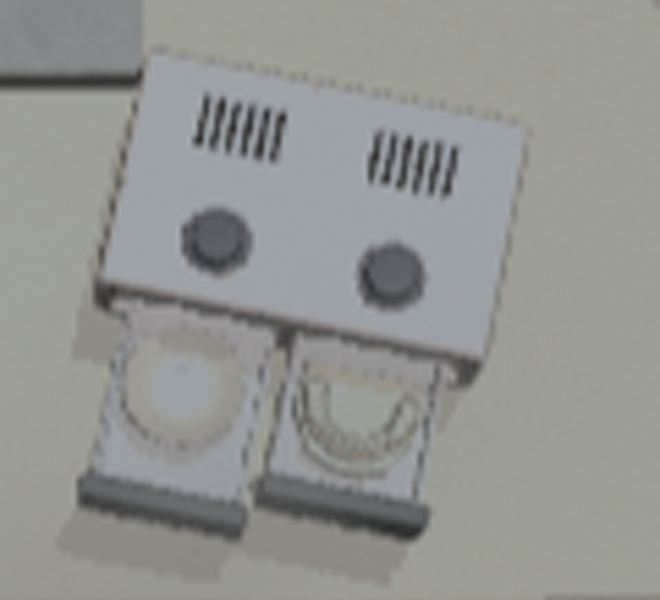

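The model is in the right-hand drawer (crop 355,415) and the dish in the left one (185,385). The buttons are at crop (217,238) and (393,272). Next I fit the unit's pose from the housing corners and check it against the buttons and panel.

```bash
cat >> h.py <<'E'
def onz(c,px,z):
    T=np.array(c['cam_to_world']); d=np.array([(px[0]-c['cx'])/c['fx'],-(px[1]-c['cy'])/c['fy'],-1])@T[:3,:3].T
    return T[:3,3]+d*(z-T[2,3])/d[2]
E
python3 - <<'E'
from h import *
c=np.load('top.npz')
f=lambda x,y,z: onz(c,((x+.5)/5.5+299.5,(y+.5)/5.5+154.5),z)[:2]
BL,BR,FR,FL=[f(*p,86) for p in[(150,50),(525,128),(480,360),(100,283)]]
print('sizes',[np.linalg.norm(a-b).round(1) for a,b in((BL,BR),(FL,FR),(BL,FL),(BR,FR))])
uy=(BL-BR+FL-FR); yaw=np.arctan2(-uy[0],uy[1]); C=(BL+BR+FR+FL)/4
ex=np.array([np.cos(yaw),np.sin(yaw)]); ey=np.array([-ex[1],ex[0]])
loc=lambda p:np.round([(p-C)@ex,(p-C)@ey],1)
print('yaw',yaw,'C',C)
print('buttons local (expect -32,±46)',loc(f(217,238,98)),loc(f(393,272,98)))
print('right panel top front corners z74',loc(f(258,500,74)),loc(f(425,533,74)), 'left',loc(f(80,502,74)),loc(f(243,535,74)))
W=cloud(c).reshape(-1,3)
m=(abs(W[:,2]-86)<4)&(abs(W[:,:2]-C).max(1)<140); L=np.c_[(W[m,:2]-C)@ex,(W[m,:2]-C)@ey]
L=L[L[:,0]>-90]; print('depth extents',np.percentile(L,[1,50,99],axis=0))
for s in read_state()['tool_rot']: print(s)
E
```

```text
sizes [np.float64(201.1), np.float64(199.8), np.float64(128.3), np.float64(126.5)]
yaw -0.2095644141988489 C [ 604.60678544 -318.57138783]
buttons local (expect -32,±46) [-31.   45.2] [-29.8 -46.8]
right panel top front corners z74 [-156.3   -2.7] [-155.2  -89.7] left [-176.3   86.5] [-175.5    1.2]
depth extents [[ -63.43270754 -101.07158382]
 [   1.48046925   -0.92759729]
 [  62.69210411   99.7547007 ]]
[-9.46750480e-01  3.21968067e-01 -3.05802864e-04]
[ 0.32196821  0.94674994 -0.00100787]
[-3.49842195e-05 -1.05266347e-03 -9.99999445e-01]
```

Sizes, buttons and panel all agree with the given unit (130 x 206 mm). Right drawer is open about 79 mm. Now I'll retract, swing round and push, with the fingers closed.

```bash
cat >> h.py <<'E'
C=np.array([604.6,-318.6]); yaw=-.2096
ex=np.array([np.cos(yaw),np.sin(yaw)]); ey=np.array([-ex[1],ex[0]])
def w(x,y,z): return [*(C+ex*x+ey*y),z]
def R(s): return np.array([[*(s*ex),0],[*(-s*ey),0],[0,0,-1.]]).T
E
python3 - <<'E'
from h import *
q=[np.array(inverse_kinematics(w(-215,-46,200),R(s))) for s in(1,-1)]; print([a.round(2) for a in q])
s=1 if abs(q[0][6])<abs(q[1][6]) else -1
open('s.txt','w').write(str(s))
a=np.arctan2(591,201); t=read_state()['tool_rot']
clamp()
movep([430*np.cos(a),430*np.sin(a),280],np.array(t))
movep([430,0,280],R(s)); movep(w(-215,-46,200),R(s))
movel(w(-215,-46,40))
st=read_state(); print(st['time'],st['eef_pos'],st['ft_force'],st['finger_gap'])
c=snap('scene'); cv2.imwrite('pics/s2.png',cv2.resize(c['image'][150:310,230:430],None,fx=3.5,fy=3.5))
E
```

```text
[array([-0.14,  0.58,  1.02,  1.99, -0.62,  0.92, -0.57]), array([-0.1 ,  0.54,  0.94,  1.99, -0.56,  0.9 ,  2.51])]
5.975 [ 385.04996716 -319.0675421    40.62446797] [-0.09397311  0.71879709 -0.51200448] 0.032484406740583414
```

View pics/s2.png

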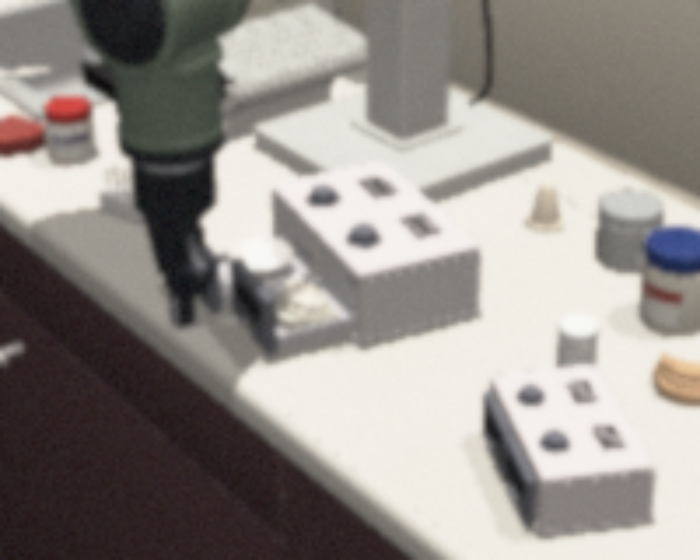

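The closed fingers (crop 180,310) stand in front of the right drawer's panel (260,305), with nothing else in the way. I push now, and stop on the dead stop.

```bash
python3 - <<'E'
from h import *
g=movel(w(-70,-46,40),max_speed=45,guard=12)
st=read_state(); p=np.array(st['eef_pos'])[:2]-C; print(g,st['time'],'local',p@ex,p@ey,np.dot(st['ft_force'][:2],ex))
wait(.3); st=read_state(); p=np.array(st['eef_pos'])[:2]-C; print('local',p@ex,p@ey,np.dot(st['ft_force'][:2],ex))
c=snap('top'); cv2.imwrite('pics/t2.png',cv2.resize(c['image'][155:265,300:420],None,fx=5,fy=5,interpolation=cv2.INTER_CUBIC))
E
```

```text
True 8.5833 local -83.5058054484917 -45.88493174698792 -0.039403543218016264
local -83.699458838875 -45.60962343014106 -0.6397724336113242
```

```bash
python3 - <<'E'
from h import *
g=movel(w(-74,-46,40),max_speed=20,guard=15)
st=read_state(); p=np.array(st['eef_pos'])[:2]-C; print(g,st['time'],'local',p@ex,p@ey,np.dot(st['ft_force'][:2],ex))
wait(.3)
movel(w(-125,-46,40)); movel(w(-125,-46,170))
c=snap('top'); cv2.imwrite('pics/t2.png',cv2.resize(c['image'][155:265,300:420],None,fx=5,fy=5,interpolation=cv2.INTER_CUBIC))
c=snap('wrist'); cv2.imwrite('pics/w2.png',c['image']); print(read_state()['time'])
E
```

```text
True 9.1917 local -83.6014701811398 -45.56318672862237 0.4535250385753996
11.0333
```

View pics/t2.png

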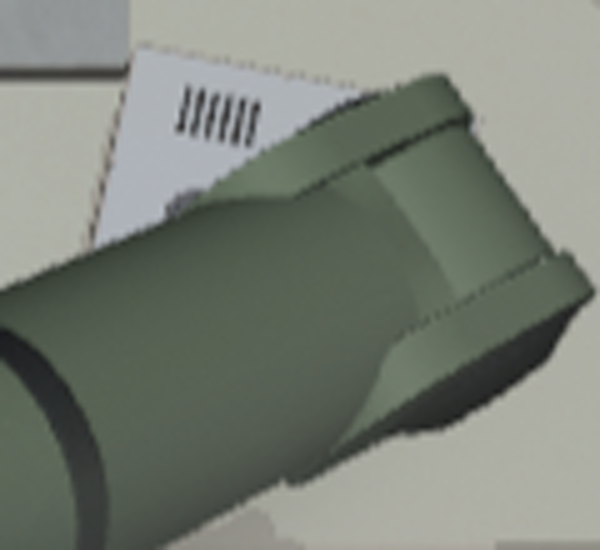

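View pics/w2.png

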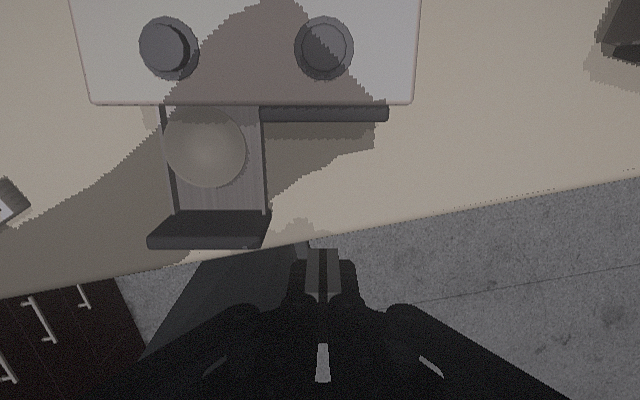

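The wrist view shows the right drawer's panel against the housing (u 260–388, v 105–121). The dish drawer is still open, and the right button is at (324,47). Now I check the shut distance and the button position.

```bash
python3 - <<'E'
from h import *
c=np.load('wrist.npz')
L=lambda u,v,z:(lambda p:np.round([p@ex,p@ey],1))(onz(c,(u,v),z)[:2]-C)
print('housing front',L(330,103,86),'panel top front edge',L(325,109,74),L(325,118,74),L(325,121,74),'btnR',L(324,47,98),'btnL',L(170,47,98))
W=cloud(c)
for v in range(96,126,2):
    p=W[v,325]; print(v,((p[:2]-C)@ex).round(1),p[2].round(1))
b=W[20:75,290:360].reshape(-1,3); b=b[b[:,2]>94]; print('cap',(b[:,:2].mean(0)-C)@ex,(b[:,:2].mean(0)-C)@ey,np.median(b[:,2]))
E
```

```text
housing front [-58.7 -50.3] panel top front edge [-63.4 -47.2] [-69.3 -47.3] [-71.3 -47.3] btnR [-27.2 -46.5] btnL [-27.3  40.1]
96 -54.6 83.7
98 -55.7 85.7
100 -56.9 84.8
102 -58.2 84.3
104 -59.6 82.1
106 -61.7 72.3
108 -62.9 72.8
110 -64.3 71.6
112 -65.6 72.2
114 -66.8 72.5
116 -68.2 72.2
118 -69.4 72.9
120 -70.8 72.2
122 -81.6 -1.2
124 -83.3 -0.7
cap -27.105386142000203 -46.16129222779914 96.82949642932866
```

The panel face stands 12 mm proud of the housing, so the drawer is fully shut. The button centre is near local (-28,-46). Press it.

```bash
python3 - <<'E'
from h import *
movel(w(-28,-46,170)); movel(w(-28,-46,104))
f0=np.array(read_state()['ft_force'])
g=movel(w(-28,-46,88.5),max_speed=15,guard=12)
st=read_state(); print(g,st['eef_pos'][2],np.array(st['ft_force'])-f0)
wait(.3); st=read_state(); print(st['eef_pos'][2],np.array(st['ft_force'])-f0,st['time'])
E
```

```text
True 91.8957036385221 [-3.00748948  2.03142518 13.03218886]
91.89332444909849 [-2.9472112   1.44912533 12.16501617] 13.525
```

The button is on its stop: z is 91.9 mm (98 − 6) at 12 N. I lift off, clear the scene and check.

```bash
python3 - <<'E'
from h import *
movel(w(-28,-46,170)); movel(w(-140,-46,200)); 
c=snap('wrist'); cv2.imwrite('pics/w3.png',c['image'])
W=cloud(c).reshape(-1,3); p=W[:,:2]-C
for y in(-46,46):
    m=np.hypot(p@ex+28,p@ey-y)<9; print(y,np.nanmedian(W[m,2]))
print(read_state()['time'],read_state()['ft_force'])
E
```

```text
-46 96.94440584438387
46 96.90025142242197
15.175 [-0.49225266 -0.12999394 -0.75911426]
```

View pics/w3.png

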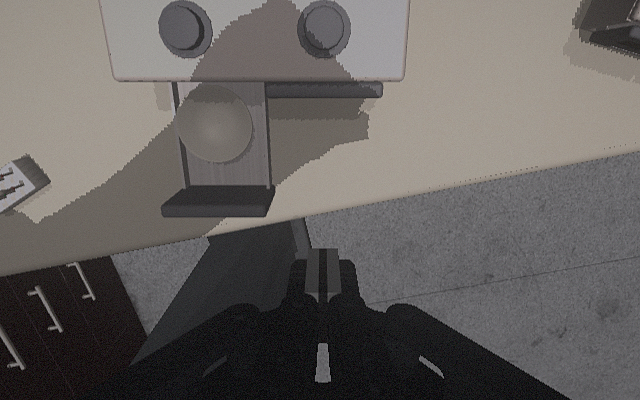

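Both buttons are up at equal height (185,28 and 324,28), the right drawer is shut (325,89), and the dish drawer is still out (217,200).

```bash
python3 -c "
from workcell import *
print(finish_job())"
```

```text
the job is handed in; nothing more can be done
None
```

The right drawer, which holds the model, is pushed fully home; its start button was pressed to its stop and is up again, the dish drawer and its button were left as they were, and the job was handed in at about 15 s (no verdict was returned).

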